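Fit the round rotor to the mini centrifuge

ROBOT

A 6-joint arm with a two-finger parallel gripper is mounted at the origin on the work surface. World frame = base frame: x ahead of the robot, y to its left, z up, the work surface at z = 0. Lengths are in mm, angles in rad, forces in N, time in s.
With the tool pointing down it reaches from about 350 to 775 mm from the base axis. Payload 7.3 kg.
Tool frame: the origin (TCP) lies on the mounting face of the last link; the fingertips stand 178 mm ahead of it and the grasp point (between the pads) lies 159 mm ahead of it (bot.grip_point_offset is the distance from the TCP to the grasp point, in mm); x points along the fingers, y is the direction in which the jaws open and shut, and the axes are right-handed (so a half turn about x gives the same grasp; the last joint's range is limited). The gripper opens to 92 mm and grips with 3 to 60 N. Pads are 19 mm wide; open, the fingers measure 130 mm over their backs; the gripper's body (75 mm by 190 mm) begins 47 mm behind the grasp point.
Start: joints at [-1.348, 0.342, 1.524, -0, 1.275, -0.146], TCP at [189.28, -489.695, 404.741] pointing down, gripper open.
Joint ranges: [-2.53, 2.53], [-0.77, 2.02], [0.04, 2.7], [-1, 4.14], [0.28, 2.66], [-3.11, 3.11]. Speed limits (rad/s): [2.57, 2.57, 3.14, 3.14, 3.14, 3.14].

INTERFACE

Orientations are given as [roll, pitch, yaw] about the fixed x, y, z axes, in that order (R = Rz(yaw) Ry(pitch) Rx(roll)).
In Python, from plant import bot gives the robot as it stands.
- The arm moves only by the tool arm_command, never from a script. Its argument "moves" is a list of rows, each a list of 5 numbers: the shift along the tool's x, y, z in cm, then the turn about the tool's x in degrees, then the opening, from 0 (shut) to 1 (fully open). A call has 1 to 10 rows; each row is the pose to reach, as a shift and turn from the pose measured when the call began, along the tool's axes at that moment; what a row does not reach only later rows make up. A row lasts 1/10 s, in which the tool goes at most 50 mm and 8.59 degrees, less where a joint would pass 70% of its speed; a pose out of reach is approached as far as the arm can. A call with a gripper value outside its range is refused whole. The fingers move at their own pace and stop on an object; the grip force is fixed at half the most. Time passes only in rows, so rows that repeat a pose let the fingers close. It gives the time, the measured TCP pose, the force and the opening at its end, in the units of the state.
- bot.get_obs(): the state, without advancing time (a new reading comes with each control period).
- bot.capture(name): name is "side" or "top" or "wrist"; returns a dict with "frame" (480x640x3 uint8, blue, green, red), "K" (3x3 intrinsics, pixels), "k1" (the pictures are not rectified: a ray, as slopes to the right and down, at radius r is drawn at 1 + k1 r^2 times it, then the intrinsics apply), "origin" and "orientation" of the camera in the world; the wrist camera has in their place "T_tool_cam" (4x4, takes a point from camera to tool coordinates, whose origin is the TCP and whose axes are the tool frame's). Camera axes: x right, y down, z forward; pixel columns grow to the right and rows downward; lengths in mm; the calibration is good to about 2 mm. A picture is of the moment at which its call begins: read the wrist's pose just before it. There is no depth.
- bot.close_job(): hands the job in, once; it reports no verdict.
The state is a dict: "time": time; "joint_positions": joint angles; "dq": joint speeds; "tau": joint torques, N m; "tool_pos": TCP position; "tcp_rot": TCP orientation; "contact_force": force on the tool from outside, world axes, zero at the start; "moment": the same for the moment, N m; "grip_width": finger opening in mm.
Only numpy, scipy, OpenCV 4.12 (cv2) and the standard library are available. Lean on these libraries where they do the work, as an engineer would, in place of code of your own. Each camera call takes 0.05 s, during which the arm holds its last target.

TASK

Put the round rotor, hub up, over the upright drive shaft of the mini centrifuge and press it down until it sits fully home, flat on the drive plate; the stiff grip collar on the shaft has to be pushed down by the rotor itself, not beforehand. Let go of the rotor, and leave the bar-shaped strip rotor, the tube rack and the bottle where they are.

Things in the scene. Friction and masses are not known exactly. Their poses are not given: they have to be found in the camera images.
- round_rotor: Loose grey plastic rotor, hub up: round disc 84 mm across, 14 mm thick, with a ring of 8 dark tube holes, and a central round hub 28 mm in diameter that rises from 14 to 40 mm above the underside. A through bore 14 mm in diameter runs along the axis, open at both ends. Origin: on the axis at the underside, z up along the hub. About 90 g.
- strip_rotor: Loose grey plastic bar-shaped rotor, not wanted: bar 100 mm (x) by 36 mm (y) by 14 mm with the same hub and bore (28 mm and 14 mm in diameter, hub top 40 mm above the underside). Origin: on the axis at the underside.
- centrifuge: Fixed pale mini centrifuge, 190 (x) by 150 (y) mm, flat top 45 mm above the bench, round bowl rim 128 mm outer, 116 mm inner diameter, up to 60 mm. In the bowl a steel drive plate, 44 mm across, top at 50 mm; the upright shaft rises from it. A fully home rotor has its underside on the plate and its hub top at 90 mm, 6 mm above the shaft top. Origin: on the shaft's axis at bench height, z up.
- shaft_top (a point): Top end of the steel drive shaft, 84 mm above the bench, on its axis. The shaft is 11 mm in diameter; its last 5 mm taper to 6 mm.
- collar_top (a point): Centre of the upper face of the black rubber grip collar (24 mm in diameter) round the shaft. A rotor slid over the shaft first comes to rest on it, up to 14 mm above its home height.
- collar (a joint): How far the grip collar has been pushed down, in m: 0 is fully up (its top 64 mm above the bench), 0.014 is fully down (its top flush with the drive plate). It starts 0 to 3 mm down, is stiff (8 N, some 2 N more at 20 mm/s) and stays where it is left; the rotor's weight does not move it.
- tube_rack: Bystander: loose clear rack of capped sample tubes, 90 mm (x) by 190 mm (y), 87 mm high. Origin: centre of its underside.
- bottle: Bystander: loose white closed bottle, 64 mm in diameter, 130 mm high. Origin: centre of its underside.
There are look-alikes about, which are no part of the job. Leave any yellow look-alike of the round_rotor alone. Of the things that look like the centrifuge, take the one that is farthest to the robot's left at the start.

How it is judged (in metres and radians):
At the end, for the whole second after the job is handed in: The round rotor is on the shaft (axes within 4 mm), hub up (tilt under 0.07 rad) and fully home: its underside no more than 2.5 mm above the drive plate, the grip collar pushed down at least 11.5 mm; it is at rest and released (z of round_rotor in the frame of centrifuge between 0.047 and 0.0525 m and horizontal distance between round_rotor and centrifuge below 0.004 m and angle between round_rotor's own z axis and vertical below 0.07 rad and value of joint collar above 0.0115 m and linear speed of round_rotor below 0.02 m/s); the robot touches nothing.
It fails at once if the grip collar was pushed down without the rotor on the shaft (value of joint collar above 0.006 m and horizontal distance between round_rotor and centrifuge above 0.02 m).
It fails at once if the strip rotor was moved by more than 20 mm (distance of strip_rotor from where it was at the start of the episode above 0.02 m).
It fails at once if the tube rack was moved by more than 20 mm (distance of tube_rack from where it was at the start of the episode above 0.02 m).
It fails at once if the bottle was moved by more than 20 mm or tipped (distance of bottle from where it was at the start of the episode above 0.02 m or angle between bottle's own z axis and vertical above 0.3 rad).
It also fails if it takes over 48 s, if anything falls off the work surface, if the arm or the gripper's body presses on something with over 40 N, if the wrist force passes 120 N, or if a joint passes its speed limit or range.

## Working session

There is one attempt and no reset: what is moved stays moved. The work goes in short steps, Python scripts to look and compute and a tool call to move; the robot and the scene stay as the last step left them, time stands still between calls to the robot, and variables do not carry over. Pictures are saved under pics/ and viewed, and the job is handed in when it is done.

Besides the shell and the picture viewer there is one more tool, called after "Request:" as name(argument=value, ...) on one line, values as JSON. arm_command: Moves the arm, as the interface text tells. Its arguments: {"type":"object","properties":{"moves":{"type":"array"}},"required":["moves"]}

```bash
mkdir -p pics; ls; python3 - <<'E'
from plant import bot
import cv2
o=bot.get_obs();print(o)
for n in ("side","top","wrist"):
    c=bot.capture(n);cv2.imwrite(f"pics/{n}0.png",c["frame"])
    print(n,{k:v for k,v in c.items() if k!="frame"})
E
```

```text
pics
{'time': 0.0, 'joint_positions': array([-1.34801947e+00,  3.42731108e-01,  1.52501770e+00,  1.87635370e-05,
        1.27537781e+00, -1.45996990e-01]), 'dq': array([-0.00098348, -0.00021452, -0.00012365,  0.00181067, -0.00079559,
        0.00024189]), 'tau': array([ 2.11041042e-03, -4.31237304e+01, -2.44223160e+01,  7.19958334e-02,
        5.57671837e-02, -1.16507103e-04]), 'tool_pos': array([ 189.2431895 , -489.56582655,  404.04015518]), 'tcp_rot': array([-1.72848949,  1.56926226,  1.78187153]), 'contact_force': array([ 0.6006556 , -0.47706027, -0.11734808]), 'moment': array([-0.01158992,  0.0109    ,  0.00596126]), 'grip_width': 91.75818468395599}
side {'K': array([[445.14260782,   0.        , 320.39755295],
       [  0.        , 445.14260782, 235.85059455],
       [  0.        ,   0.        ,   1.        ]]), 'k1': -0.05450971130352106, 'origin': array([ 327.28441879, -516.88791585,  696.8607901 ]), 'orientation': array([-2.40949906,  0.00745973, -0.50108679])}
top {'K': array([[488.52123802,   0.        , 308.83209771],
       [  0.        , 488.52123802, 239.14119057],
       [  0.        ,   0.        ,   1.        ]]), 'k1': -0.03849283580201184, 'origin': array([ 533.29706435,  -41.89611723, 1038.31886964]), 'orientation': array([-3.07301427, -0.01394979, -1.55470364])}
wrist {'K': array([[336.44197371,   0.        , 319.11592311],
       [  0.        , 336.44197371, 244.15631511],
       [  0.        ,   0.        ,   1.        ]]), 'k1': 0.005486727936138553, 'T_tool_cam': array([[ 1.54204774e-04, -2.91608564e-01,  9.56537726e-01,
         2.06616509e+01],
       [ 9.99999561e-01,  9.28793705e-04,  1.21939249e-04,
        -1.27007653e-01],
       [-9.23984748e-04,  9.56537288e-01,  2.91608579e-01,
        -7.89648872e+01],
       [ 0.00000000e+00,  0.00000000e+00,  0.00000000e+00,
         1.00000000e+00]])}
```

View pics/top0.png

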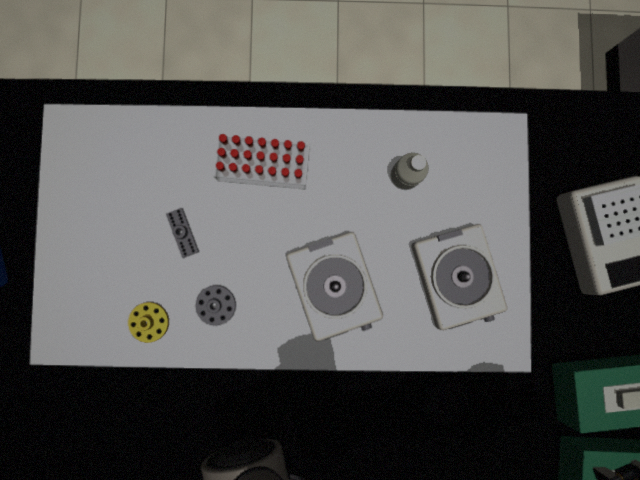

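View pics/side0.png

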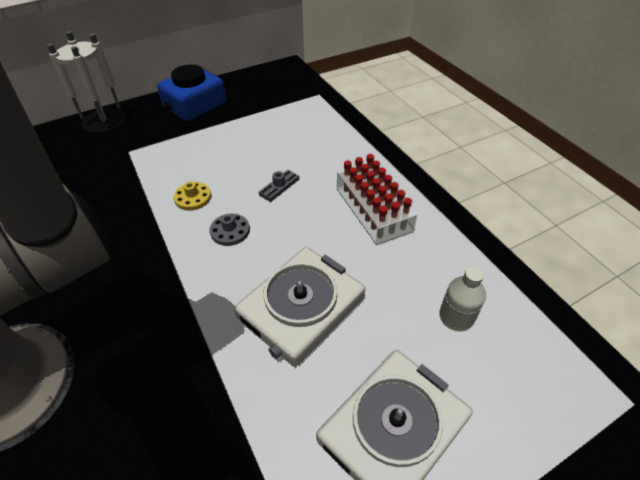

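View pics/wrist0.png

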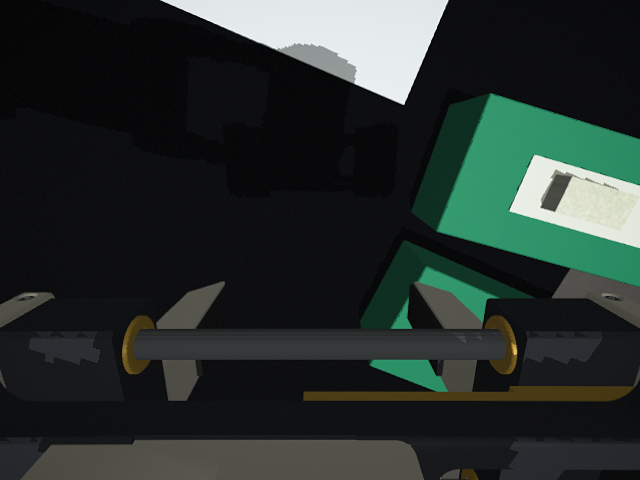

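The top picture shows the grey round rotor at (215,305), a yellow look-alike at (148,322) and the strip rotor at (183,232). The centrifuges are at (335,287) and (463,276). Image left should be robot left (+y), so the one at (335,287) fits; I'll confirm it in crops.

```bash
cat > h.py <<'E'
import numpy as np, cv2
from scipy.spatial.transform import Rotation as R
def cam(c,obs=None):
    if "origin" in c: return R.from_euler("xyz",c["orientation"]).as_matrix(),np.array(c["origin"])
    Rt=R.from_euler("xyz",obs["tcp_rot"]).as_matrix();T=c["T_tool_cam"]
    return Rt@T[:3,:3],Rt@T[:3,3]+obs["tool_pos"]
def ray(c,uv,obs=None):
    K=c["K"];d=cv2.undistortPoints(np.array([[uv]],float),K,np.array([c["k1"],0,0,0,0.]))[0,0]
    M,o=cam(c,obs);return o,M@np.array([d[0],d[1],1])
def plane(c,uv,z,obs=None):
    o,d=ray(c,uv,obs);return o+d*(z-o[2])/d[2]
def proj(c,p,obs=None):
    M,o=cam(c,obs);q=M.T@(np.array(p,float)-o);x=q[:2]/q[2];x=x*(1+c["k1"]*(x@x))
    return c["K"][:2,:2]@x+c["K"][:2,2]
def tri(rays):
    A=0;b=0
    for o,d in rays:
        d=d/np.linalg.norm(d);P=np.eye(3)-np.outer(d,d);A=A+P;b=b+P@o
    return np.linalg.solve(A,b)
def crop(im,cx,cy,h,out,s=None):
    s=s or int(600/(2*h)); cv2.imwrite(out,cv2.resize(im[cy-h:cy+h,cx-h:cx+h],None,fx=s,fy=s,interpolation=cv2.INTER_CUBIC))
E
python3 - <<'E'
from h import *
from plant import bot
import pickle
t=bot.capture("top");s=bot.capture("side");pickle.dump((t,s),open("c0.pkl","wb"))
a=[cv2.resize(x["frame"][v-30:v+30,u-30:u+30],(400,300) if 0 else (400,400),interpolation=cv2.INTER_CUBIC) for x,u,v in((t,215,305),(t,335,287))]
b=[cv2.resize(x["frame"][v-30:v+30,u-30:u+30],(400,400),interpolation=cv2.INTER_CUBIC) for x,u,v in((s,230,228),(s,300,293))]
cv2.imwrite("pics/t1.png",np.hstack(a));cv2.imwrite("pics/s1.png",np.hstack(b))
for n,u,z in(("rotor",(215,305),40),("cent",(335,287),60),("cent2",(463,276),60),("yel",(148,322),40),("strip",(183,232),40),("bottle",(410,172),0)):print(n,plane(t,u,z).round(1))
E
```

```text
rotor [464.9 133.5  40. ]
cent [ 505.8 -108.2   60. ]
cent2 [ 531.6 -366.2   60. ]
yel [428.2 268.5  40. ]
strip [612.4 203.3  40. ]
bottle [ 754.1 -271.7    0. ]
```

View pics/t1.png

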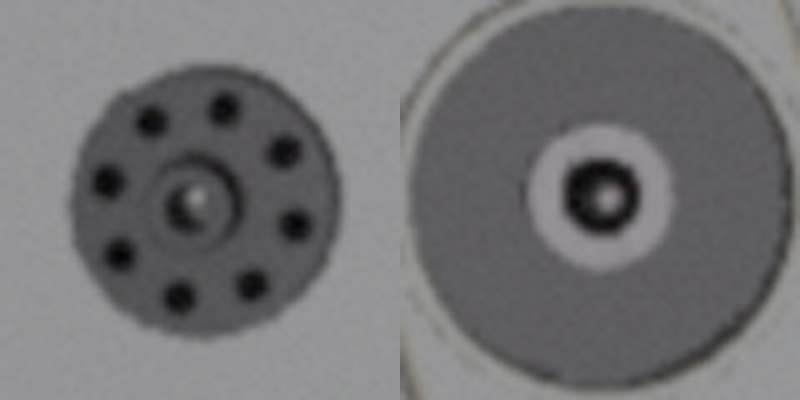

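View pics/s1.png

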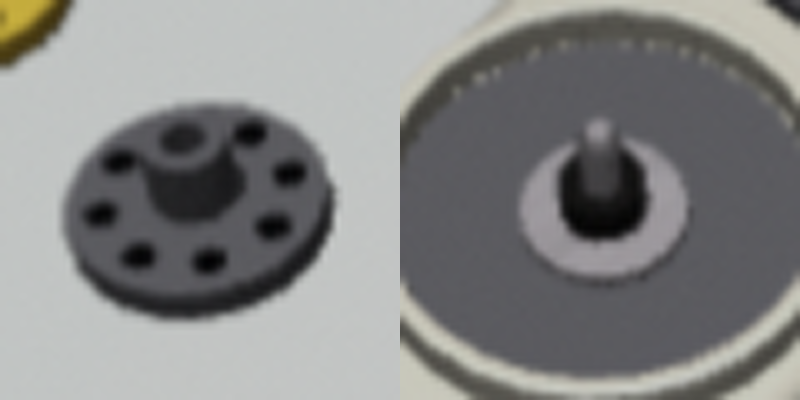

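Crops confirm the target. The grey rotor is hub up, with the hub in the left panel at (197,203), and the left centrifuge's shaft tip is at (209,195) in its panel. The side crop has the bore at (183,137) and the shaft tip at (198,122).

```bash
python3 - <<'E'
from h import *
import pickle
t,s=pickle.load(open("c0.pkl","rb"))
f=lambda u0,v0,x,y:(u0-.43+x/6.667,v0-.43+y/6.667)
for n,c,a,z in(("hub t",t,f(185,275,197,203),40),("disc t",t,f(185,275,207,202),14),("bore s",s,f(200,198,183,137),40),
 ("plate t",t,f(305,257,200,197),50),("shaft t",t,f(305,257,209,195),84),("shaft s",s,f(270,263,198,122),84),("plate s",s,f(270,263,203,207),50)):
    print(n,plane(c,a,z).round(1))
print(tri([ray(t,f(185,275,197,203)),ray(s,f(200,198,183,137))]).round(1),tri([ray(t,f(305,257,209,195)),ray(s,f(270,263,198,122))]).round(1))
from plant import bot
o=bot.get_obs();print(R.from_euler("xyz",o["tcp_rot"]).as_matrix().round(3),o["time"])
E
```

```text
hub t [464.9 135.3  40. ]
disc t [463.5 136.8  14. ]
bore s [461.5 140.3  40. ]
plate t [ 507.3 -108.    50. ]
shaft t [ 508.8 -108.4   84. ]
shaft s [ 507.1 -104.3   84. ]
plate s [ 505.7 -106.7   50. ]
[462.9 135.3  44. ] [ 507.5 -107.5   87.8]
[[-0.     0.36  -0.933]
 [ 0.001 -0.933 -0.36 ]
 [-1.    -0.001 -0.   ]] 0.25
```

Rotor is at about (463.5, 137) and shaft at about (507.5, -107). I'm moving above the rotor, to TCP z of about 330.

Request:
arm_command(moves=[[2,-12,-12,0,1],[4,-24,-24,0,1],[6,-36,-36,0,1],[7,-48.6,-48.1,0,1],[7,-48.6,-48.1,0,1],[7,-48.6,-48.1,0,1],[7,-48.6,-48.1,0,1],[7,-48.6,-48.1,0,1],[7,-48.6,-48.1,0,1],[7,-48.6,-48.1,0,1]])

```text
time: 1.25
tool_pos: [388.7, -32.0, 353.1]
tcp_rot: [3.119, 1.57, 0.346]
contact_force: [0.9, -0.8, -0.1]
grip_width: 91.7
```

```bash
cat > go.py <<'E'
import sys
from h import *
from plant import bot
o=bot.get_obs();M=R.from_euler("xyz",o["tcp_rot"]).as_matrix()
t=np.array([float(x) for x in sys.argv[1:4]])
print(o["time"],o["tool_pos"].round(1),M.round(3).tolist(),"shift cm",(M.T@(t-o["tool_pos"])/10).round(2), o["contact_force"].round(1),round(o["grip_width"],1))
E
python3 go.py 463.5 137 320
```

```text
1.25 [388.7 -32.  353.1] [[0.001, 0.36, -0.933], [0.0, -0.933, -0.36], [-1.0, 0.0, -0.001]] shift cm [  3.32 -13.07 -13.07] [ 0.9 -0.8 -0.1] 91.7
```

Request:
arm_command(moves=[[1,-4,-4,0,1],[2,-8,-8,0,1],[3.3,-12,-12,0,1],[3.3,-13.1,-13.1,0,1],[3.3,-13.1,-13.1,0,1],[3.3,-13.1,-13.1,0,1]])

```text
time: 1.85
tool_pos: [463.5, 138.1, 319.7]
tcp_rot: [-0.006, 1.57, -2.777]
contact_force: [-1.1, -0.3, 0.5]
grip_width: 91.9
```

```bash
python3 go.py 463.5 137 194; python3 - <<'E'
from h import *
from plant import bot
import pickle
o=bot.get_obs();c=bot.capture("wrist");pickle.dump((o,c),open("w1.pkl","wb"));cv2.imwrite("pics/w1.png",c["frame"])
print(proj(c,[463.5,137,40],o),proj(c,[463.5,137,14],o))
g=o["tool_pos"]+R.from_euler("xyz",o["tcp_rot"]).as_matrix()@[159,0,0];print(g,proj(c,g,o))
E
```

```text
1.85 [463.5 138.1 319.7] [[-0.0, 0.362, -0.932], [-0.0, -0.932, -0.362], [-1.0, -0.0, 0.001]] shift cm [12.57  0.1   0.04] [-1.1 -0.3  0.5] 91.9
[320.48589023 244.49846161] [320.37546404 235.83162498]
[463.47267012 138.07153272 160.73406845] [319.27973889 320.39404677]
```

View pics/w1.png

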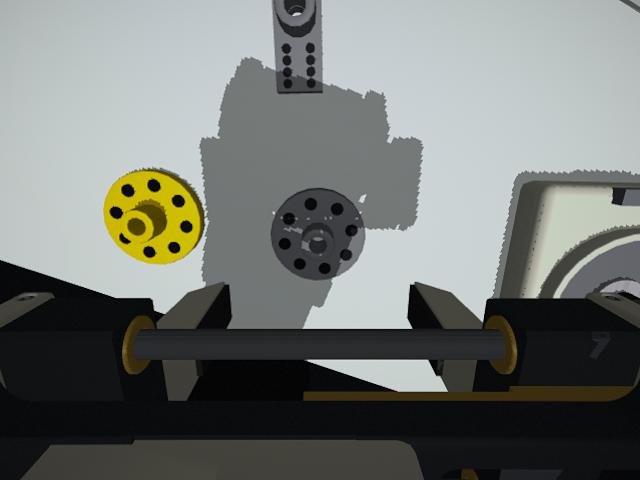

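```bash
python3 - <<'E'
from h import *
import pickle
o,c=pickle.load(open("w1.pkl","rb"))
crop(c["frame"],318,236,50,"pics/w1c.png",6)
for uv,z in(((317,242),40),((318.2,233.7),14)):print(plane(c,uv,z,o))
E
```

```text
[464.43752295 140.37444851  40.        ]
[464.61405282 139.48569004  14.        ]
```

View pics/w1c.png

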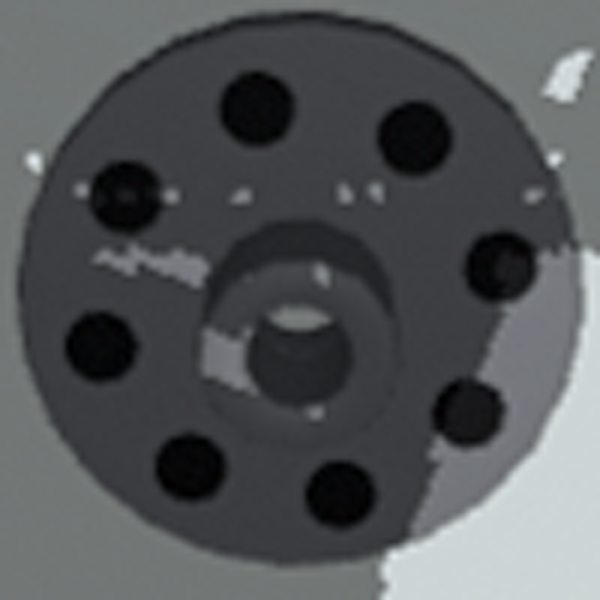

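Wrist crop: the bore is at about (317.4,244.4) and the disc centre at (317.8,233.6), so the rotor is at about (464,139.5). Descending onto the hub.

Request:
arm_command(moves=[[3,-0.1,-0.1,0,1],[6,-0.1,-0.1,0,1],[9,-0.1,-0.1,0,1],[11,-0.1,-0.1,0,1],[12,-0.1,-0.1,0,1],[12.5,-0.1,-0.1,0,1],[12.5,-0.1,-0.1,0,1]])

```text
time: 2.6
tool_pos: [464.1, 138.0, 195.3]
tcp_rot: [1.527, 1.571, -1.246]
contact_force: [0.1, 0.2, -0.7]
grip_width: 91.9
```

Request:
arm_command(moves=[[0,0,0,0,0],[0,0,0,0,0],[0,0,0,0,0],[0,0,0,0,0],[0,0,0,0,0],[0,0,0,0,0],[0,0,0,0,0],[0,0,0,0,0]])

```text
time: 3.4
tool_pos: [464.1, 138.0, 195.3]
tcp_rot: [1.101, 1.571, -1.673]
contact_force: [0.6, 0.5, -0.3]
grip_width: 32.4
```

```bash
python3 go.py 464 139.5 320
```

```text
3.4 [464.1 138.  195.3] [[-0.0, 0.36, -0.933], [-0.0, -0.933, -0.36], [-1.0, 0.0, 0.0]] shift cm [-12.47  -0.14  -0.04] [ 0.6  0.5 -0.3] 32.4
```

Request:
arm_command(moves=[[0,0,0,0,0],[0,0,0,0,0],[0,0,0,0,0]])

```text
time: 3.7
tool_pos: [464.1, 138.0, 195.2]
tcp_rot: [0.828, 1.571, -1.946]
contact_force: [-0.8, -0.8, 0.4]
grip_width: 27.1
```

Request:
arm_command(moves=[[-1,0,0,0,0],[-3,0,0,0,0],[-6,0,0,0,0],[-9,0,0,0,0],[-11,0,0,0,0],[-12,0,0,0,0],[-12,0,0,0,0]])

```text
time: 4.4
tool_pos: [464.2, 138.1, 316.6]
tcp_rot: [2.841, 1.568, 0.067]
contact_force: [-1.1, 0.7, -0.5]
grip_width: 27.3
```

```bash
python3 go.py 507.5 -107 320; python3 - <<'E'
from h import *
from plant import bot
import pickle
o=bot.get_obs();c=bot.capture("wrist");pickle.dump((o,c),open("w2.pkl","wb"));cv2.imwrite("pics/w2.png",c["frame"])
E
```

```text
4.4 [464.2 138.1 316.6] [[0.003, 0.36, -0.933], [0.0, -0.933, -0.36], [-1.0, 0.001, -0.003]] shift cm [-0.33 24.42  4.79] [-1.1  0.7 -0.5] 27.3
```

View pics/w2.png

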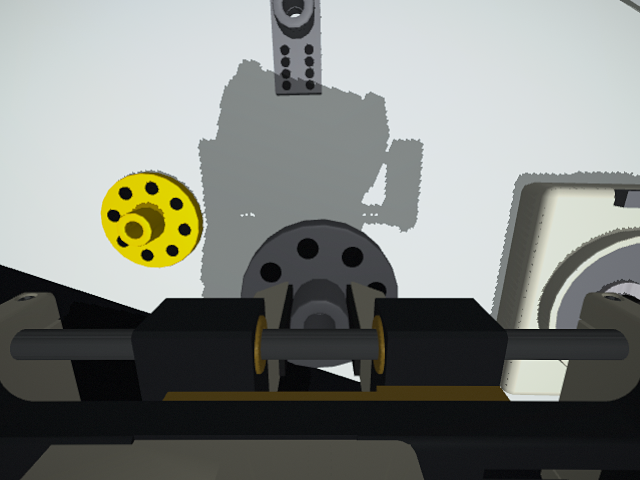

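The rotor is held (27 mm opening). Next I'll stop short of the shaft so the wrist camera sees both.

Request:
arm_command(moves=[[0,3,1.5,0,0],[0,7,3.5,0,0],[0,11,5.5,0,0],[0,15,7.5,0,0],[0,19,9.5,0,0],[0,22,10.5,0,0],[0,24,11,0,0],[0,24.4,11,0,0],[0,24.4,11,0,0]])

```text
time: 5.35
tool_pos: [449.0, -129.4, 314.3]
tcp_rot: [-0.957, 1.569, 2.552]
contact_force: [-0.3, 0.7, -1.4]
grip_width: 27.3
```

```bash
python3 go.py 507.5 -107 320; python3 - <<'E'
from h import *
from plant import bot
import pickle
o=bot.get_obs();c=bot.capture("wrist");pickle.dump((o,c),open("w3.pkl","wb"));cv2.imwrite("pics/w3.png",c["frame"])
print(proj(c,[507.5,-107,84],o))
E
```

```text
5.35 [ 449.  -129.4  314.3] [[-0.002, 0.359, -0.933], [0.001, -0.933, -0.359], [-1.0, -0.002, 0.001]] shift cm [-0.58  0.01 -6.27] [-0.3  0.7 -1.4] 27.3
[320.13231681 169.02302685]
```

View pics/w3.png

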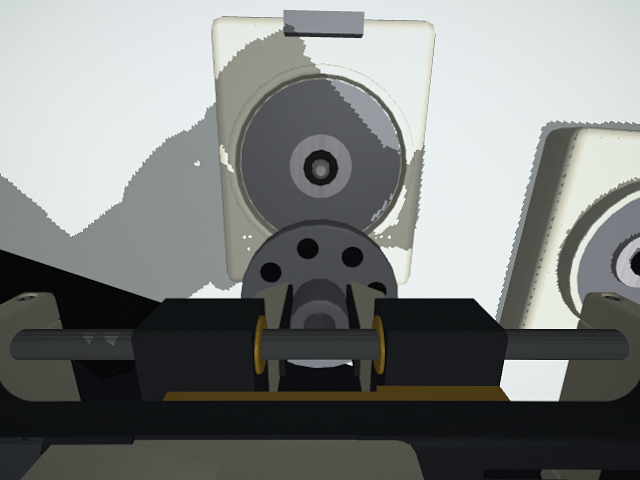

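```bash
python3 - <<'E'
from h import *
import pickle
o,c=pickle.load(open("w3.pkl","rb"));im=c["frame"]
a=cv2.resize(im[130:200,280:360],None,fx=5,fy=5,interpolation=cv2.INTER_CUBIC)
b=cv2.resize(im[215:375,235:405],None,fx=2.3,fy=2.3,interpolation=cv2.INTER_CUBIC)
h=max(a.shape[0],b.shape[0]);a=cv2.copyMakeBorder(a,0,h-a.shape[0],0,0,0);b=cv2.copyMakeBorder(b,0,h-b.shape[0],0,0,0)
cv2.imwrite("pics/w3c.png",np.hstack([a,b]))
# predicted rim/holes for model in hand, offset dz along tool z
x=o["tool_pos"];M=R.from_euler("xyz",o["tcp_rot"]).as_matrix()
for dz in(-2,0,2):
    P=lambda q:proj(c,x+M@np.array(q,float),o).round(1)
    print(dz,"rim far",P([181.2,0,-42+dz]),"left",P([181.2,-42,dz]),"right",P([181.2,42,dz]),"hubtop ctr",P([155.2,0,dz]),"hubtop near",P([155.2,0,14+dz]),"far",P([155.2,0,-14+dz]))
E
```

```text
-2 rim far [319.4 216.7] left [238.9 295.3] right [399.6 295.5] hubtop ctr [319.3 320.7] hubtop near [319.3 347.8] far [319.3 292.2]
0 rim far [319.4 220.7] left [239.2 298.8] right [399.3 299. ] hubtop ctr [319.3 324.7] hubtop near [319.2 351.5] far [319.3 296.4]
2 rim far [319.4 224.7] left [239.5 302.3] right [399.1 302.4] hubtop ctr [319.3 328.6] hubtop near [319.2 355.2] far [319.3 300.5]
```

View pics/w3c.png

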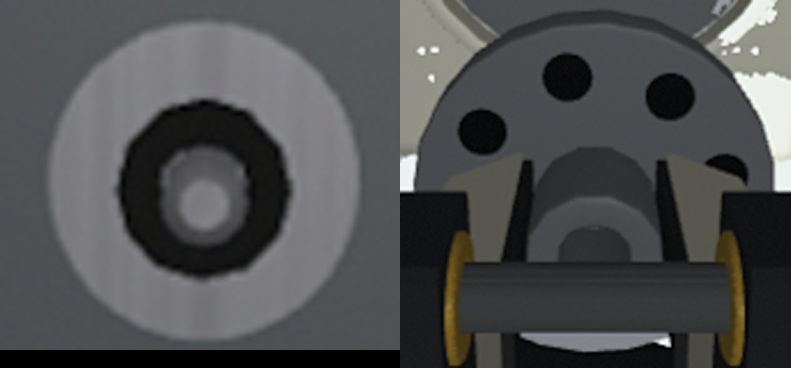

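```bash
python3 - <<'E'
from h import *
import pickle
o,c=pickle.load(open("w3.pkl","rb"))
x=o["tool_pos"];M=R.from_euler("xyz",o["tcp_rot"]).as_matrix()
for dz in(0,1,2,3):
    P=lambda q:proj(c,x+M@np.array(q,float),o).round(1)[1]
    print(dz,"rim low",P([195.2,0,-42+dz]),"rim top",P([181.2,0,-42+dz]),"hub base",P([181.2,0,-14+dz]),"hub top",P([155.2,0,-14+dz]))
for uv,z in(((320.4,170.4),84),((320.4,165.8),50)):
    p=plane(c,uv,z,o);print(p.round(1),(M.T@(p-x)).round(1))
E
```

```text
0 rim low 214.7 rim top 220.7 hub base 274.1 hub top 296.4
1 rim low 216.6 rim top 222.7 hub base 275.9 hub top 298.4
2 rim low 218.4 rim top 224.7 hub base 277.7 hub top 300.5
3 rim low 220.3 rim top 226.7 hub base 279.5 hub top 302.6
[ 506.8 -107.4   84. ] [230.2   0.6 -62.1]
[ 507.2 -107.4   50. ] [264.2   0.8 -62.6]
```

Measured in hand: the rotor axis sits about 2 mm toward tool +z (rim edges at rows 219.3 and 224.6, hub at 299.5), with no tilt. The shaft is at tool y 0.6, z -62.3, so I'll shift y by +0.06 cm and z by -6.43 cm.

Request:
arm_command(moves=[[0,0,-2,0,0],[0,0.05,-4,0,0],[0,0.05,-5.5,0,0],[0,0.05,-6.2,0,0],[0,0.05,-6.4,0,0],[1,0.05,-6.4,0,0],[2,0.05,-6.4,0,0],[2.5,0.05,-6.4,0,0],[2.5,0.05,-6.4,0,0]])

```text
time: 6.3
tool_pos: [508.1, -106.3, 288.2]
tcp_rot: [-0.836, 1.566, 2.673]
contact_force: [-0.8, 0.2, 0.1]
grip_width: 26.9
```

```bash
python3 go.py 508.8 -106.6 279; python3 - <<'E'
from h import *
from plant import bot
import pickle
o=bot.get_obs();s=bot.capture("side");t=bot.capture("top");pickle.dump((o,s,t),open("w4.pkl","wb"))
a=[cv2.resize(x["frame"][v-40:v+40,u-40:u+40],(400,400),interpolation=cv2.INTER_CUBIC) for x,u,v in((s,300,280),(t,335,287))]
cv2.imwrite("pics/w4.png",np.hstack(a))
E
```

```text
6.3 [ 508.1 -106.3  288.2] [[-0.004, 0.359, -0.933], [0.002, -0.933, -0.359], [-1.0, -0.003, 0.003]] shift cm [ 0.92  0.06 -0.05] [-0.8  0.2  0.1] 26.9
```

View pics/w4.png

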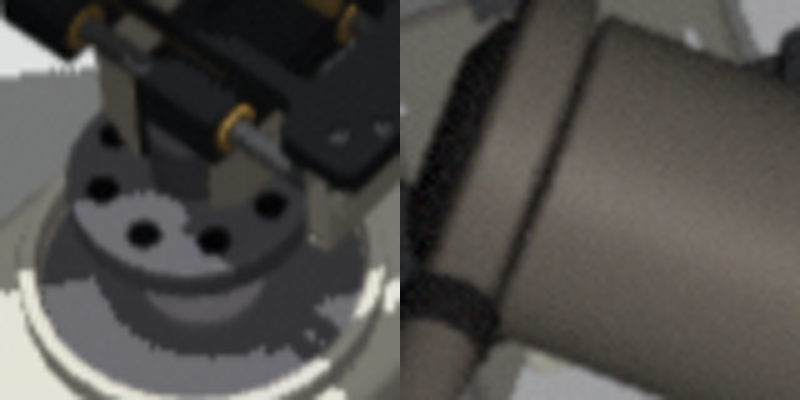

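Request:
arm_command(moves=[[0,0.05,-0.05,0,0],[0,0.05,-0.05,0,0],[0,0.05,-0.05,0,0]])

```text
time: 6.7
tool_pos: [509.3, -106.7, 289.5]
tcp_rot: [-1.021, 1.569, 2.489]
contact_force: [0.4, -0.5, 0.2]
grip_width: 27.0
```

```bash
cat > rb.py <<'E'
from h import *
from plant import bot
o=bot.get_obs();M=R.from_euler("xyz",o["tcp_rot"]).as_matrix()
b=o["tool_pos"]+M@[195.2,0.1,2.0];S=np.array([507,-107.4,50])
print("t",round(o["time"],2),"x axis",M[:,0].round(4),"rotor",b.round(1),"shift cm",(M.T@(S-b)/10).round(2),"F",o["contact_force"].round(1),o["moment"].round(2),round(o["grip_width"],1))
E
python3 rb.py
```

```text
t 6.7 x axis [-0.0015  0.0011 -1.    ] rotor [ 507.2 -107.3   94.3] shift cm [4.43 0.01 0.02] F [ 0.4 -0.5  0.2] [ 0.01 -0.01 -0.02] 27.0
```

Aligned. Lowering over the shaft, stopping above the collar.

Request:
arm_command(moves=[[0.4,0,0,0,0],[0.8,0,0,0,0],[1.2,0,0,0,0],[1.5,0,0,0,0],[1.8,0,0,0,0],[2.1,0,0,0,0],[2.1,0,0,0,0]])

```text
time: 7.4
tool_pos: [509.2, -106.7, 268.0]
tcp_rot: [-0.926, 1.568, 2.584]
contact_force: [-0.8, 0.3, -0.5]
grip_width: 26.6
```

```bash
python3 rb.py; python3 - <<'E'
from h import *
from plant import bot
s=bot.capture("side")
cv2.imwrite("pics/s5.png",cv2.resize(s["frame"][225:345,220:380],(800,600),interpolation=cv2.INTER_CUBIC))
E
```

```text
t 7.4 x axis [-0.0023  0.0014 -1.    ] rotor [ 506.9 -107.2   72.8] shift cm [ 2.28  0.03 -0.  ] F [-0.8  0.3 -0.5] [-0.    0.   -0.04] 26.6
```

View pics/s5.png

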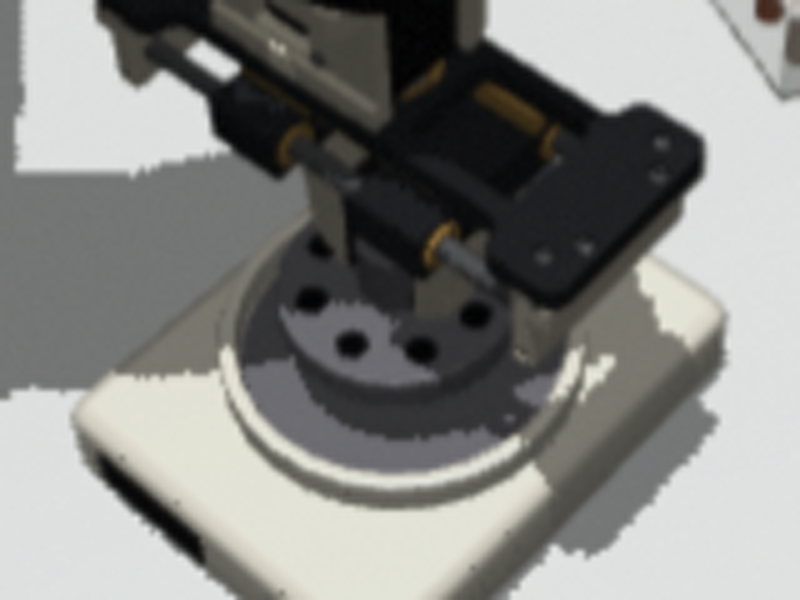

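The shaft is in the bore with no resistance. Continuing down onto the collar.

Request:
arm_command(moves=[[0.3,0.02,0,0,0],[0.6,0.02,0,0,0],[0.8,0.02,0,0,0],[1.0,0.02,0,0,0],[1.2,0.02,0,0,0],[1.4,0.02,0,0,0]])

```text
time: 8.05
tool_pos: [509.3, -106.8, 255.1]
tcp_rot: [-1.083, 1.569, 2.426]
contact_force: [-2.7, 2.1, 9.8]
grip_width: 27.4
```

```bash
python3 rb.py
```

```text
t 8.05 x axis [-0.0012  0.0011 -1.    ] rotor [ 507.3 -107.4   59.9] shift cm [ 0.99 -0.01  0.02] F [-2.7  2.1  9.8] [0.21 0.57 0.02] 27.4
```

The collar is resisting at about 10 N, as expected. Pressing on.

Request:
arm_command(moves=[[0.2,0,0,0,0],[0.4,0,0,0,0],[0.6,0,0,0,0],[0.8,0,0,0,0],[0.9,0,0,0,0],[1.0,0,0,0,0],[1.0,0,0,0,0]])

```text
time: 8.75
tool_pos: [509.2, -106.7, 245.8]
tcp_rot: [-1.126, 1.569, 2.383]
contact_force: [-2.3, 0.5, 6.7]
grip_width: 26.9
```

```bash
python3 rb.py
```

```text
t 8.75 x axis [-1.e-03  9.e-04 -1.e+00] rotor [ 507.2 -107.4   50.6] shift cm [ 0.06 -0.01  0.02] F [-2.3  0.5  6.7] [ 0.13  0.45 -0.04] 26.9
```

Request:
arm_command(moves=[[0.1,0,0,0,0],[0.2,0,0,0,0],[0.2,0,0,0,0]])

```text
time: 9.05
tool_pos: [509.1, -106.7, 245.1]
tcp_rot: [-1.204, 1.57, 2.305]
contact_force: [-4.8, 1.0, 12.7]
grip_width: 26.9
```

```bash
python3 rb.py
```

```text
t 9.05 x axis [-5.e-04  6.e-04 -1.e+00] rotor [ 507.2 -107.4   49.9] shift cm [-0.01 -0.    0.02] F [-4.8  1.  12.7] [0.19 0.82 0.01] 26.9
```

Request:
arm_command(moves=[[0.2,0,0,0,0],[0.3,0,0,0,0],[0.4,0,0,0,0],[0.4,0,0,0,0]])

```text
time: 9.45
tool_pos: [508.9, -106.5, 244.9]
tcp_rot: [2.522, 1.569, -0.251]
contact_force: [-11.5, 4.0, 33.4]
grip_width: 27.1
```

```bash
python3 rb.py
```

```text
t 9.45 x axis [ 1.4e-03 -4.0e-04 -1.0e+00] rotor [ 507.4 -107.4   49.7] shift cm [-0.03 -0.01  0.04] F [-11.5   4.   33.4] [0.7  2.05 0.09] 27.1
```

Hard stop: 33 N with only 0.2 mm of motion, so the rotor is home. Relieving the force and releasing.

Request:
arm_command(moves=[[-0.1,0,0,0,0],[-0.1,0,0,0,1],[-0.1,0,0,0,1],[-0.1,0,0,0,1],[-0.1,0,0,0,1],[-0.1,0,0,0,1],[-0.1,0,0,0,1],[-0.1,0,0,0,1],[-0.1,0,0,0,1],[-0.1,0,0,0,1]])

```text
time: 10.45
tool_pos: [508.9, -106.5, 245.9]
tcp_rot: [2.525, 1.569, -0.248]
contact_force: [-0.0, 0.5, -0.3]
grip_width: 90.8
```

Request:
arm_command(moves=[[-0.1,0,0,0,1],[-0.1,0,0,0,1],[-1,0,0,0,1],[-3,0,0,0,1],[-5,0,0,0,1],[-8,0,0,0,1],[-11,0,0,0,1],[-12,0,0,0,1],[-12,0,5,0,1],[-12,0,9,0,1]])

```text
time: 11.45
tool_pos: [423.4, -138.8, 365.6]
tcp_rot: [2.266, 1.57, -0.506]
contact_force: [0.1, -0.5, 0.6]
grip_width: 91.6
```

```bash
python3 - <<'E'
from h import *
from plant import bot
import pickle
o=bot.get_obs();w=bot.capture("wrist");s=bot.capture("side");pickle.dump((o,w,s),open("w6.pkl","wb"))
print(o["time"],o["contact_force"],o["tool_pos"],o["grip_width"])
a=cv2.resize(s["frame"][240:330,240:360],(400,300),interpolation=cv2.INTER_CUBIC)
cv2.imwrite("pics/s6.png",cv2.resize(s["frame"][240:330,240:360],(800,600),interpolation=cv2.INTER_CUBIC));cv2.imwrite("pics/w6.png",w["frame"])
E
```

```text
11.45 [ 0.09520307 -0.50867507  0.56397561] [ 423.42342457 -138.78375802  365.5769787 ] 91.60373719429045
```

View pics/s6.png

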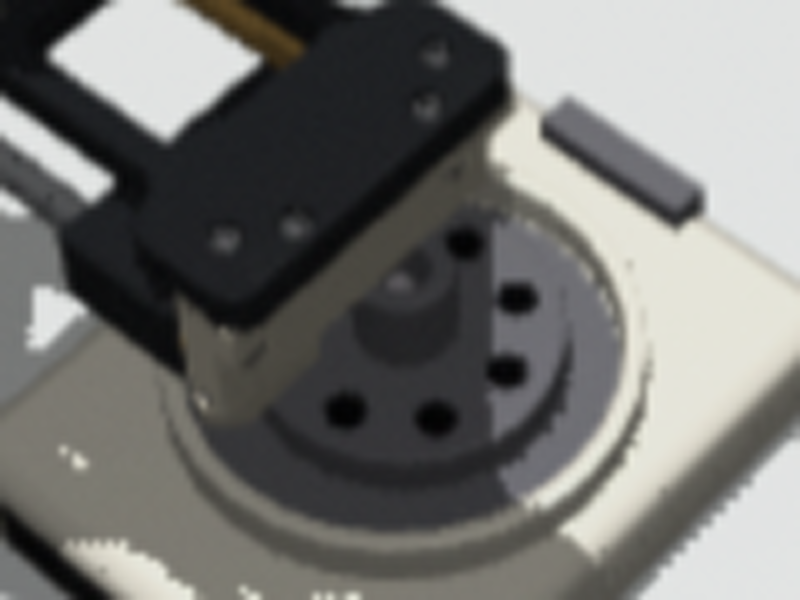

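View pics/w6.png

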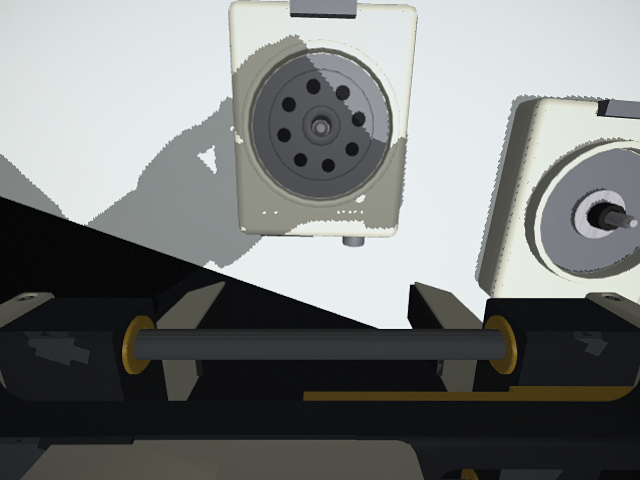

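The rotor is in the bowl, hub up at wrist (320,126), with the shaft tip visible inside the hub bore. One last check on height, and on the bystanders.

Request:
arm_command(moves=[[-2,0,8,0,1],[-4,0,8,0,1],[-4,0,8,0,1],[-4,0,8,0,1]])

```text
time: 11.95
tool_pos: [346.9, -168.2, 405.9]
tcp_rot: [1.495, 1.57, -1.281]
contact_force: [-0.2, -0.1, -0.3]
grip_width: 91.8
```

```bash
python3 - <<'E'
from h import *
from plant import bot
import pickle
o,w,s=pickle.load(open("w6.pkl","rb"))
s2=bot.capture("side");t2=bot.capture("top");o2=bot.get_obs();print(o2["time"],o2["contact_force"].round(1),o2["tool_pos"].round(0))
p=[507.1,-107.4]
def draw(c,z0,obs,cx,cy,h):
    k=400//(2*h);im=cv2.resize(c["frame"][cy-h:cy+h,cx-h:cx+h],None,fx=k,fy=k,interpolation=cv2.INTER_CUBIC)
    for z,r in((90,14),(64,42),(50,42)):
        q=np.array([(proj(c,[p[0]+r*np.cos(a),p[1]+r*np.sin(a),z+z0],obs)-[cx-h,cy-h]+.5)*k for a in np.linspace(0,6.29,60)])
        cv2.polylines(im,[q.astype(int)],True,(0,255,0),1)
    return im
cv2.imwrite("pics/f1.png",np.hstack([draw(s2,0,None,300,290,40),draw(w,0,o,320,126,50)]))
cv2.imwrite("pics/f2.png",t2["frame"])
E
```

```text
12.05 [ 0.4  0.1 -0.7] [ 347. -168.  405.]
```

View pics/f1.png

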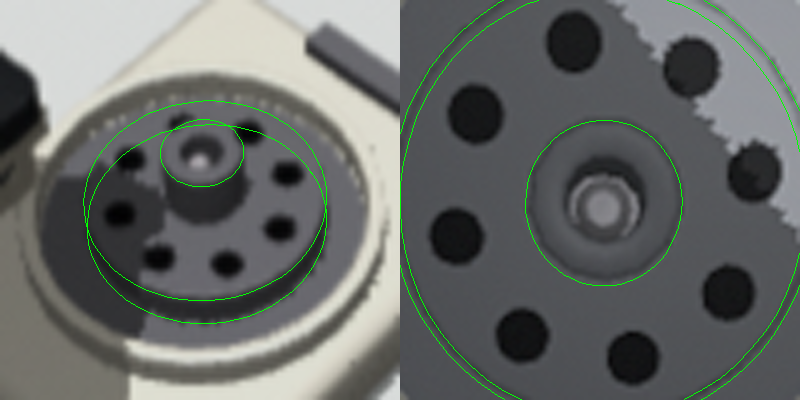

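View pics/f2.png

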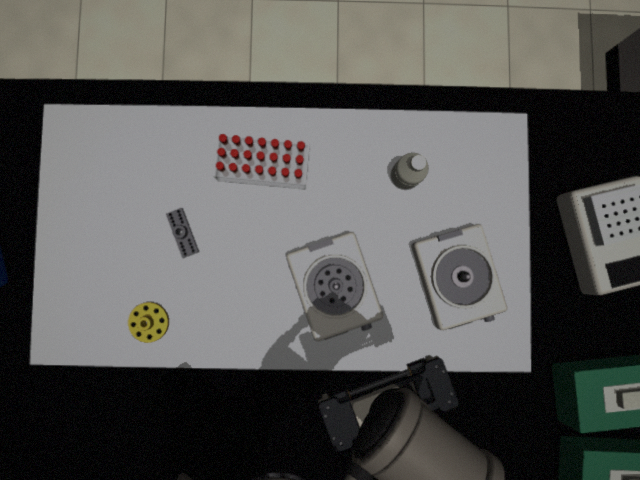

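The home-height outline matches in both views: exactly at the hub in the wrist view, and within about 1 px (the calibration error) in the side view. The strip rotor, rack, bottle and yellow rotor are at their starting pixels.

```bash
python3 -c "
from plant import bot
print(bot.close_job())"
```

```text
the job is handed in; nothing more can be done
None
```

The grey round rotor is on the shaft of the left centrifuge, pressed fully home and released, and the job was handed in at about 12 s. I gripped it by the hub, slid it over the shaft and pushed the collar down with the rotor itself.

- **Seating:** the collar resisted at 7–13 N, then the rotor hit a hard stop (33 N for 0.2 mm). The underside was then at about 49.7 mm by the arm's reading (the drive plate is at 50 mm).
- **Pictures:** in the last wrist and side pictures the rotor matches the outline of a fully home one. The wrist view fits at the hub, and the side view fits to about 1 px, which is within calibration error. I could not see the collar under the rotor, so its travel is inferred from the rotor's height.
- **Bystanders:** the strip rotor, tube rack, bottle and yellow rotor sit at their starting pixels. The gripper is clear of everything, with contact force near zero.
- **Disagreement:** the first camera estimates of the rotor and shaft positions differed by 2–5 mm between views. I settled it by measuring the rotor in the hand and the shaft in the same wrist picture. No check failed.

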